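# Latch a scent tray into a fragrance diffuser

## Robot

A 6-joint arm with a two-finger parallel gripper is mounted at the origin on a cart in front of the work surface, level with it; the furniture and walls round the work are solid. World frame = base frame: x ahead of the robot, y to its left, z up, the work surface at z = 0. Lengths are in mm, angles in rad, forces in N, time in s.
With the tool pointing down it reaches from about 375 to 900 mm from the base axis. Payload 3.1 kg.
Tool frame: the origin (TCP) lies at the very end of the fingers, on their centre line; the grasp point (between the pads) lies arm.grip_point_offset behind it (arm.grip_point_offset is the distance from the TCP to the grasp point, in mm); z points along the fingers, x is the direction in which the jaws open and shut, and the axes are right-handed (so a half turn about z gives the same grasp; the last joint's range is limited). The gripper opens to 85 mm and grips with 20 to 120 N. Pads are 22 mm wide; open, the fingers measure 114 mm over their backs; the gripper's body (76 mm by 85 mm) begins 54 mm behind the grasp point. The pads swing forward as they close: fully open they stand 13 mm farther back than shut.
Start: joints at [-1.492, 0.527, 1.433, -0, 1.181, -0.178], TCP at [158.766, -604.475, 231.31] pointing down, gripper open.
Joint ranges: [-3.08, 3.08], [-0.75, 2.2], [0.22, 2.44], [-1.43, 4.57], [0, 2.65], [-2.85, 2.85]. Speed limits (rad/s): [2.79, 2.79, 3.14, 3.14, 3.14, 3.14].

## Interface

Orientations are given as a rotation vector (axis times angle).
In Python, from workcell import get_state, read_camera, workorder, masks_of, tip_of, arm gives the robot as it stands.
- The arm moves only by the shell command python3 -m crank 'ROWS' [OPENING] [FORCE]. ROWS is JSON, a list of rows, each a list of 4 numbers: the shift along the world's x, y, z in units of 40 mm (1.0 is 40 mm), then the turn about the world's z in units of 6 degrees (1.0 is 6 degrees). A call has 1 to 8 rows; each row is the pose to reach, as a shift and turn from the pose commanded when the call began; what a row does not reach only later rows make up. A row lasts 1/12 s, in which the tool goes at most 41.7 mm and 7.16 degrees, less where a joint would pass 70% of its speed; a pose out of reach is approached as far as the arm can. A call with a gripper value outside its range is refused whole. OPENING is the opening, from 0 (shut) to 1 (fully open), set as the call begins (- or left out, the last holds). The fingers move at their own pace and stop on an object; FORCE is the grip in N (left out, the last holds). Time passes only in rows, so rows that repeat a pose let the fingers close. It gives the time, the measured TCP pose, the force and the opening at its end, in the units of the state.
- get_state(): the state, without advancing time (a new reading comes with each control period).
- read_camera(name): name is "scene" or "side" or "wrist"; returns a dict with "color" (400x640x3 uint8, red, green, blue), "depth" (400x640 float32, mm along the optical axis (not along the pixel's ray), 0 where there is no reading), "camera_matrix" (3x3 intrinsics, pixels), "pose" (4x4, takes a point from camera to world coordinates). Camera axes: x right, y down, z forward; pixel columns grow to the right and rows downward; lengths in mm; the calibration is good to about 2 mm. A picture is of the moment at which its call begins.
- workorder.finish_job(): hands the job in, once; it reports no verdict.
Trained networks look in a picture, given as the dict that the camera call returned (one of the last four; its "shot" number tells which), for a name from the list of things; names that differ only in an ending like _2 or _b are one class to them, and where a whole thing is asked for, a point or a joint stands for the part that bears it (a point fixed in the world has none). Each returns a list of dicts, best first, with "conf" (0 to 1); they miss things now and then, are a little off and sometimes report something else, mostly with a low value. They report only what shows in the picture. A call takes as long as a camera call. They do not tell look-alikes from the thing itself.
- masks_of(picture, target): "mask" (400x640 bool, what is visible of it) and "extent" ([left, top, right, bottom] in pixels, round what is visible of it).
- tip_of(picture, target): "pixel" ([column, row] in pixels: a listed point, or the origin of a listed thing).
The state is a dict: "time": time; "qpos": joint angles; "dq": joint speeds; "effort": joint torques, N m; "eef_pos": TCP position; "ee_rot": TCP orientation; "wrist_force": force on the tool from outside, world axes, zero at the start; "wrist_torque": the same for the moment, N m; "opening": finger opening in mm.
Only numpy, scipy, OpenCV 4.12 (cv2) and the standard library are available. Lean on these libraries where they do the work, as an engineer would, in place of code of your own. Each camera call takes 0.05 s, during which the arm holds its last target.

## Task

Load the orange scent tray upright into the square bay of the white counter diffuser and press it gently down until its push-push latch catches. Let go and make sure that it stays down by itself, without forcing the latch or disturbing the things that stand around.

Things in the scene. Friction and masses are not known exactly. Their poses are not given: they have to be found in the camera images.
- scent_tray: loose scent tray, about 0.15 kg: an orange box 56 x 56 x 58 mm, square from above, with a black fin grip on its deck, 40 mm long along the tray's x, 14 mm thick along its y, from z = 58 to 98 mm (the whole tray is 98 mm tall). Origin: centre of the underside; z up. It stands on the table at the start and fits the bay in any quarter turn; its foot has no chamfer
- dock: white and grey fragrance diffuser fixed to the table, 124 x 124 mm, its grey rim 75 mm high, with a square bay in its middle. Origin: centre of its underside on the table; z up; sides parallel to its x and y. More than 22 N between tray and diffuser breaks the latch
- bay_mouth (a point): centre of the bay's mouth at the height of the rim, 75 mm above the table. The bay is 59 x 59 mm, sides parallel to the diffuser's, with a 3 mm chamfer at the mouth
- loose_height (a point): point on the bay's axis 59 mm above the table, 16 mm below the rim: the top of the sprung plate at rest, where the underside of an unlatched tray stands. Pressed down, the plate resists with 7 N at first and 0.13 N more per mm. A tray released before the click springs back up to here; pressing a latched tray to the buffer again unlatches it
- tray_top (a point): centre of the fin's top, 98 mm above the tray's underside. The click comes 21 to 36 mm below the loose height, at 9 to 13 N; its depth differs in every unit and cannot be seen. 0.7 mm on, a stiff rubber buffer begins (12 N per mm): a rise to 17 N means it is reached. Let go, the tray then comes up 4 to 8 mm and stays latched, 16 to 33 mm below the loose height
- brass_cup: loose brass tea-light cup, 63 mm across, 46 mm tall, a bystander near the diffuser; origin at the centre of its underside
- tealight: loose red tealight in a metal cup, 38 mm across, 19 mm tall, a bystander; origin at the centre of its underside
- bell: brass and black counter bell, 71 mm across, 62 mm tall, loose, a bystander; origin at the centre of its underside
Things that resemble listed ones, but are neither listed nor needed, are in the scene too. Leave any purple, red or turquoise look-alike of the scent_tray alone.

How it is judged (in metres and radians):
On the way, in this order (a step that is already met when the one before it is completed fails the run):
1. the tray stands upright in the mouth of the bay (z of scent_tray in the frame of dock between 0.02 and 0.068 m and horizontal distance between scent_tray and dock below 0.005 m and angle between scent_tray's own z axis and vertical below 0.08 rad), for 0.1 s.
2. the tray is latched down and stays there with nothing of the robot touching it (z of scent_tray in the frame of dock below 0.048 m and horizontal distance between scent_tray and dock below 0.005 m and contact force between each of the arm, the fingers and scent_tray below 0.05 N), for 0.4 s.
At the end, for the whole second after the job is handed in: the tray sits upright (within 0.08 rad) in the bay, centred within 5 mm, at rest and latched: its underside 22 to 48 mm above the table (at least 11 mm below its loose height of 59 mm), let go (z of scent_tray in the frame of dock between 0.022 and 0.048 m and horizontal distance between scent_tray and dock below 0.005 m and angle between scent_tray's own z axis and vertical below 0.08 rad and linear speed of scent_tray below 0.02 m/s); the robot touches nothing.
It fails at once if more than 22 N between the tray and the diffuser (contact force between scent_tray and dock above 22 N).
It fails at once if a bystander (brass cup, tealight, bell) moved by more than 30 mm (distance of any of brass_cup, tealight, bell from where it was at the start of the episode above 0.03 m).
It also fails if it takes over 59 s, if anything falls off the work surface, if the arm or the gripper's body presses on something with over 40 N, if the wrist force passes 120 N, or if a joint passes its speed limit or range.

## Working session

There is one attempt and no reset: what is moved stays moved. The work goes in short steps, Python scripts to look and compute and a shell command to move; the robot and the scene stay as the last step left them, time stands still between calls to the robot, and variables do not carry over. Pictures are saved under pics/ and viewed, and the job is handed in when it is done.

```bash
ls; mkdir -p pics; cat > h.py <<'E'
import numpy as np, cv2
from workcell import get_state, read_camera, workorder, masks_of, tip_of, arm
def save(p,n,crop=None,s=1):
    c=p["color"][:,:,::-1]
    if crop: l,t,r,b=crop; c=c[t:b,l:r]
    cv2.imwrite("pics/"+n,cv2.resize(c,None,fx=s,fy=s,interpolation=cv2.INTER_CUBIC))
def cloud(p):
    K=np.array(p["camera_matrix"]);T=np.array(p["pose"]);d=p["depth"].astype(float)
    v,u=np.mgrid[:d.shape[0],:d.shape[1]]
    X=np.stack([(u-K[0,2])/K[0,0]*d,(v-K[1,2])/K[1,1]*d,d,np.ones_like(d)],-1)@T.T
    X=X[...,:3]; X[d<=0]=np.nan
    return X
def ray(p,px,z):
    K=np.array(p["camera_matrix"]);T=np.array(p["pose"])
    r=T[:3,:3]@np.array([(px[0]-K[0,2])/K[0,0],(px[1]-K[1,2])/K[1,1],1]);o=T[:3,3]
    return o+r*(z-o[2])/r[2]
E
python3 - <<'E'
from h import *
print(get_state(), arm.grip_point_offset)
for n in("scene","side","wrist"):
    p=read_camera(n); save(p,n+"0.png")
    for t in["scent_tray","dock","brass_cup","tealight","bell"]:
        print(n,t,[(round(m["conf"],2),m["extent"]) for m in masks_of(p,t)])
E
```

```text
pics
{'time': 0.0, 'qpos': array([-1.49251156e+00,  5.28473895e-01,  1.43392713e+00, -1.26894440e-05,
        1.18140313e+00, -1.78482634e-01]), 'dq': array([ 6.87699402e-04,  2.89221563e-05,  1.53444907e-03,  2.93497866e-04,
       -1.85788685e-03,  6.25816009e-04]), 'effort': array([-1.60949689e-04, -4.42352414e+01, -1.78027582e+01, -2.64479659e-04,
        8.30699166e-03,  1.05970241e-06]), 'eef_pos': array([ 158.69947766, -603.7595774 ,  230.32098329]), 'ee_rot': array([-2.48628484e+00,  1.91774178e+00,  2.34272817e-03]), 'wrist_force': array([-0.06507328, -0.15648028,  0.2665715 ]), 'wrist_torque': array([-0.02895617,  0.02317677, -0.02056712]), 'opening': 85.34364920199847} 18.700000000000003
scene scent_tray [(0.9, [242.9, 147.5, 281.5, 198.2]), (0.81, [212.7, 169.7, 242.1, 210.5]), (0.64, [196.3, 195.5, 237.8, 251.2]), (0.62, [171.1, 213.1, 200.0, 234.0])]
scene dock [(0.94, [289.7, 197.8, 363.7, 274.1])]
scene brass_cup [(0.83, [325.1, 186.1, 351.0, 202.9])]
scene tealight [(0.68, [269.7, 216.9, 289.2, 236.1])]
scene bell [(0.93, [370.0, 230.9, 408.0, 265.0])]
side scent_tray [(0.72, [258.3, 253.8, 302.8, 312.9]), (0.72, [326.7, 245.1, 364.3, 300.8]), (0.63, [301.2, 278.8, 342.5, 344.4]), (0.56, [223.7, 228.0, 265.6, 284.2])]
side dock [(0.82, [306.3, 181.8, 361.8, 239.9])]
side brass_cup [(0.7, [269.6, 196.0, 293.8, 225.7])]
side tealight [(0.68, [308.8, 239.7, 324.6, 256.7]), (0.21, [305.1, 183.9, 366.0, 237.9])]
side bell [(0.62, [260.1, 255.4, 300.7, 315.1])]
wrist scent_tray []
wrist dock []
wrist brass_cup []
wrist tealight []
wrist bell []
```

View pics/scene0.png

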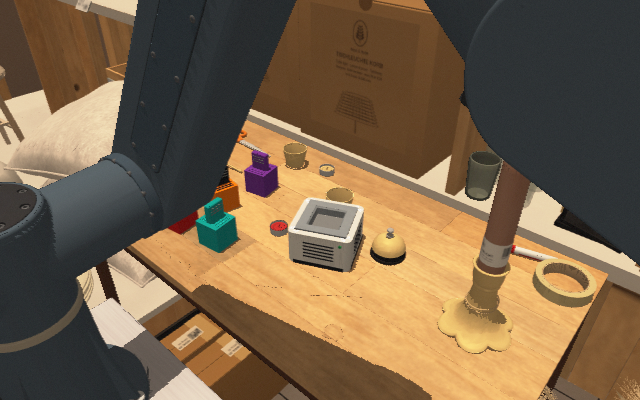

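View pics/side0.png

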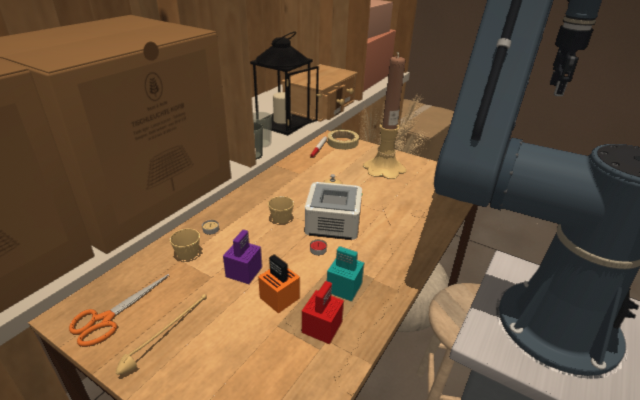

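```bash
python3 - <<'E'
from h import *
p=read_camera("scene"); save(p,"scene_crop.png",(160,130,420,290),3)
X=cloud(p)
for t in["scent_tray","dock","brass_cup","tealight","bell"]:
    for m in masks_of(p,t):
        P=X[m["mask"]];P=P[~np.isnan(P[:,0])]
        print(t,m["conf"],np.round(np.percentile(P,[2,50,98],axis=0)).tolist(),p["color"][m["mask"]].mean(0).round())
q=read_camera("side"); save(q,"side_crop.png",(200,160,400,360),3)
E
```

```text
scent_tray 0.91 [[346.0, 106.0, -1.0], [365.0, 127.0, 48.0], [417.0, 205.0, 96.0]] [25. 99. 87.]
scent_tray 0.78 [[540.0, 182.0, 3.0], [562.0, 200.0, 47.0], [599.0, 235.0, 96.0]] [79. 36. 84.]
scent_tray 0.61 [[436.0, 198.0, 3.0], [469.0, 206.0, 47.0], [489.0, 226.0, 82.0]] [129.  64.  17.]
scent_tray 0.54 [[210.0, -28.0, -2.0], [352.0, 218.0, 13.0], [387.0, 240.0, 229.0]] [104.  21.  17.]
dock 0.59 [[433.0, -117.0, 2.0], [477.0, -57.0, 61.0], [572.0, 16.0, 75.0]] [140. 132. 119.]
brass_cup 0.93 [[595.0, -10.0, 11.0], [641.0, 34.0, 33.0], [651.0, 49.0, 45.0]] [163. 128.  75.]
brass_cup 0.28 [[396.0, 142.0, -2.0], [469.0, 206.0, 46.0], [548.0, 285.0, 92.0]] [130.  69.  22.]
tealight 0.54 [[463.0, 50.0, 0.0], [481.0, 66.0, 10.0], [500.0, 87.0, 15.0]] [153.  75.  66.]
bell 0.87 [[542.0, -177.0, 1.0], [559.0, -153.0, 27.0], [591.0, -119.0, 57.0]] [162. 131.  80.]
```

View crops.

The candidates, as side-view pixels, are: orange (280,283), purple (242,257), red (322,313) and turquoise (345,273). The orange one, at about (223,193) in scene, matches the description. I'll check it in a close crop.

```bash
python3 - <<'E'
from h import *
q=read_camera("side"); save(q,"side_close.png",(240,170,380,350),4)
X=cloud(q)
for t in["scent_tray","dock"]:
    for m in masks_of(q,t):
        M=m["mask"]
        P=X[M];P=P[~np.isnan(P[:,0])]
        print(t,round(m["conf"],2),np.round(m["extent"]),np.round(np.percentile(P,[2,50,98],axis=0)).tolist(),q["color"][M].mean(0).round())
        zs=[(57,60),(90,100)] if t=="scent_tray" else [(71,78),(55,63)]
        for a,b in ([(52,62),(92,102)] if t=="scent_tray" else [(71,79),(54,64)]):
            S=P[(P[:,2]>a)&(P[:,2]<b)]
            if len(S)>10:
                r=cv2.minAreaRect(S[:,:2].astype(np.float32)); print("  z",a,b,len(S),S.mean(0).round(1),np.round(r[0],1),np.round(r[1],1),round(r[2],1))
E
```

```text
scent_tray 0.91 [303. 280. 344. 342.] [[331.0, 223.0, 6.0], [354.0, 268.0, 57.0], [387.0, 280.0, 99.0]] [130.  27.  23.]
  z 52 62 636 [356.  256.2  58.2] [360.9 249.8] [56.5 58. ] 6.3
  z 92 102 150 [359.1 254.4  97.2] [360.  252.2] [14. 35.] 5.2
scent_tray 0.76 [258. 255. 299. 314.] [[435.0, 214.0, 1.0], [454.0, 245.0, 54.0], [497.0, 267.0, 99.0]] [123.  64.  27.]
  z 52 62 496 [461.5 244.5  58.1] [467.2 235.6] [57.3 57.5] 78.2
  z 92 102 145 [465.3 237.8  97.2] [466.5 236.4] [14.5 42. ] 76.1
scent_tray 0.73 [225. 231. 265. 284.] [[540.0, 188.0, 1.0], [563.0, 234.0, 52.0], [595.0, 250.0, 99.0]] [79. 40. 82.]
  z 52 62 419 [563.3 225.4  58.1] [571.1 218.8] [57.2 57.9] 10.0
  z 92 102 123 [569.4 220.9  97.2] [570.7 218.7] [14.4 40. ] 8.0
scent_tray 0.73 [327. 247. 367. 301.] [[347.0, 117.0, 6.0], [368.0, 154.0, 57.0], [400.0, 172.0, 99.0]] [31. 96. 86.]
  z 52 62 426 [371.  153.1  57.8] [376.2 142.7] [56.6 57.8] 7.7
  z 92 102 134 [375.2 143.7  96.8] [376.1 142.5] [38.  13.9] 7.7
dock 0.86 [305. 182. 363. 238.] [[433.0, -93.0, 2.0], [497.0, 2.0, 62.0], [570.0, 41.0, 77.0]] [129. 123. 111.]
  z 71 79 1169 [506.5 -29.7  74. ] [509.3 -35.2] [124.1 127.1] 24.4
  z 54 64 454 [500.6 -19.1  59.3] [502.2 -22.9] [122.7 100.4] 24.4
```

```bash
python3 - <<'E'
from h import *
q=read_camera("side")
for t in ["tray_top","bay_mouth","loose_height","dock","scent_tray"]:
    z={"tray_top":98,"bay_mouth":75,"loose_height":59,"dock":0,"scent_tray":0}[t]
    for n in("side","scene"):
        p=q if n=="side" else read_camera("scene")
        for m in tip_of(p,t): print(n,t,round(m["conf"],2),np.round(m["pixel"],1),ray(p,m["pixel"],z).round(1))
E
```

```text
side tray_top 0.89 [277.1 261.7] [465.8 239.9  98. ]
side tray_top 0.89 [238.5 234.7] [575.2 219.7  98. ]
side tray_top 0.79 [322.  289.2] [362.3 252.4  98. ]
side tray_top 0.79 [345.2 249. ] [381.4 140.3  98. ]
scene tray_top 0.8 [213.2 199.1] [381.3 141.3  98. ]
scene tray_top 0.68 [261.  150.6] [577.5 215.2  98. ]
scene tray_top 0.62 [217.6 167.2] [464.6 230.5  98. ]
side bay_mouth 0.96 [334.2 197.8] [505.6 -29.3  75. ]
scene bay_mouth 0.65 [326.4 217. ] [507.2 -41.   75. ]
scene bay_mouth 0.35 [222.9 206.3] [397.6 135.5  75. ]
side loose_height 0.9 [332.5 203.9] [507.5 -26.1  59. ]
side dock 0.83 [337.1 222.4] [499.9 -39.6   0. ]
scene dock 0.61 [328.5 248.1] [508.1 -47.3   0. ]Traceback (most recent call last):
  File "<stdin>", line 7, in <module>
ValueError: only the last four pictures can be asked about
```

View pics/side_crop.png

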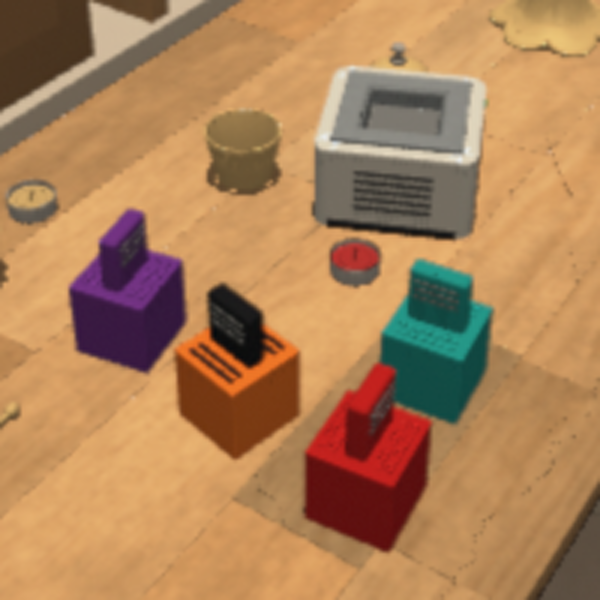

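The orange tray in the crop at (240,370) has a black fin and is clearly distinct from the purple (130,310), turquoise (437,340) and red (368,460) ones. A tall candle stands on the side I'll pass, so I'll locate it before moving.

```bash
python3 - <<'E'
from h import *
q=read_camera("side"); X=cloud(q)
for u,v in [(396,60),(393,110),(388,135),(385,168),(370,172),(402,172),(340,136)]: print(u,v,X[v,u].round())
p=read_camera("scene"); X=cloud(p)
for u,v in [(515,190),(497,255),(475,330),(445,320),(505,325)]: print(u,v,X[v,u].round())
E
```

```text
396 60 [ 519. -338.  321.]
393 110 [ 512. -340.  188.]
388 135 [ 515. -334.  116.]
385 168 [ 506. -321.   20.]
370 172 [ 544. -302.    3.]
402 172 [ 465. -353.    4.]
340 136 [ 735. -458.    6.]
515 190 [ 507. -367.  280.]
497 255 [ 504. -368.  169.]
475 330 [ 487. -371.   24.]
445 320 [ 487. -320.   10.]
505 325 [ 542. -400.   11.]
```

The candle is at about (515,-350) and about 330 mm tall, so I'll swing by inside it.

```bash
python3 -m crank '[[0.4,0.8,0,1],[0.8,1.65,0,2],[1.25,2.5,0,3],[1.7,3.4,0,4],[2.15,4.25,0,5],[2.6,5.1,0,6],[3.1,5.95,0,7],[3.5,6.8,0,8]]' 1; python3 -c "
from h import *
s=get_state();print(s['eef_pos'],s['ee_rot'],s['qpos'])"
```

```text
time: 2.82
eef_pos: [299.7, -331.0, 231.6]
ee_rot: [3.054, -0.734, 0.002]
wrist_force: [0.0, -0.5, 0.1]
opening: 85.3
[ 299.66707403 -331.04769733  231.61608579] [ 3.05403677e+00 -7.33630378e-01  1.70168367e-03] [-1.08657938e+00  2.87332946e-01  1.86224448e+00  4.41000923e-04
  9.90792530e-01 -6.15321258e-01]
```

```bash
python3 -m crank '[[0.4,0.85,0,1],[0.8,1.7,0,2],[1.2,2.6,0,3],[1.6,3.5,0,4],[1.95,4.4,0,5],[2.25,5.3,0,6],[2.55,6.2,0,7],[2.8,7.05,0,8]]'; python3 -m crank '[[0.1,0.9,0,1],[0.25,1.8,0,2],[0.4,2.7,0,3],[0.55,3.6,0,4],[0.7,4.5,0,5],[0.9,5.4,0,6],[1.1,6.2,0,7],[1.3,7,0,8]]'; python3 -c "
from h import *
p=read_camera('wrist');save(p,'w1.png')
s=get_state();print(s['eef_pos'],s['ee_rot'],s['qpos'])
X=cloud(p)
for m in masks_of(p,'scent_tray'):
    M=m['mask'];P=X[M];P=P[~np.isnan(P[:,0])]
    print(round(m['conf'],2),np.round(m['extent']),p['color'][M].mean(0).round())
    for a,b in ((52,62),(92,102)):
            S=P[(P[:,2]>a)&(P[:,2]<b)]
            if len(S)>10:
                r=cv2.minAreaRect(S[:,:2].astype(np.float32)); print('  z',a,b,len(S),S.mean(0).round(1),np.round(r[0],1),np.round(r[1],1),round(r[2],1))
"
```

```text
time: 3.48
eef_pos: [411.4, -48.6, 231.7]
ee_rot: [3.088, 0.573, 0.002]
wrist_force: [0.2, -1.0, 0.8]
opening: 85.7
time: 4.15
eef_pos: [462.8, 231.6, 231.5]
ee_rot: [2.588, 1.781, 0.001]
wrist_force: [0.7, -0.3, 0.4]
opening: 85.0
[465.25855597 236.686381   231.98313891] [-2.58180655 -1.78691494 -0.01146466] [ 0.25392847  0.38582356  1.69323207  0.00472237  1.05627118 -0.95921556]
0.95 [300. 224. 374. 308.] [93. 53. 83.]
  z 52 62 1469 [557.6 218.6  58.1] [569.4 215.9] [56.4 56.4] 10.6
  z 92 102 597 [567.6 216.9  97.3] [569.1 216. ] [15.  39.9] 12.8
0.81 [156.  88. 246. 167.] [43. 67. 55.]
  z 52 62 2126 [375.7 147.5  58.4] [375. 139.] [55.7 56.4] 7.0
  z 92 102 875 [374.7 140.4  97.6] [374.9 139.9] [39.8 14.5] 7.6
0.69 [251.  26. 332. 111.] [167.  40.  19.]
  z 52 62 2904 [359.6 247.6  58.6] [358.9 246.9] [55.9 55.9] 6.6
  z 92 102 961 [359.4 247.   98. ] [359.2 246.7] [15.1 39.7] 5.5
0.61 [180. 214. 209. 251.] [141.  63.  44.]
0.6 [287. 141. 352. 213.] [102.  57.  18.]
  z 52 62 2285 [461.8 234.1  58.5] [464.9 232.9] [55.5 56.1] 77.9
  z 92 102 693 [463.8 233.   97.8] [464.9 232.7] [14.8 40.3] 77.1
```

View pics/w1.png

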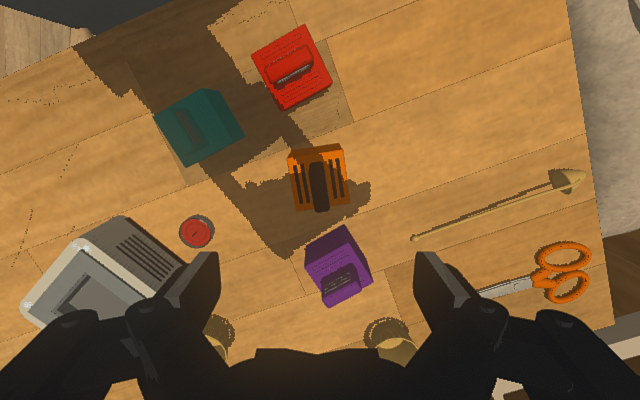

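```bash
python3 -c "
from h import *
from scipy.spatial.transform import Rotation as R
s=get_state();print(s['eef_pos'],R.from_rotvec(s['ee_rot']).as_matrix()[:,0])
p=read_camera('wrist')
X=cloud(p)
for m in masks_of(p,'dock'):
    M=m['mask'];P=X[M];P=P[~np.isnan(P[:,0])]
    S=P[(P[:,2]>71)&(P[:,2]<79)]
    r=cv2.minAreaRect(S[:,:2].astype(np.float32)); print(m['conf'],m['extent'],len(S),np.round(r[0],1),np.round(r[1],1),round(r[2],1))
print([(m['conf'],ray(p,m['pixel'],75)) for m in tip_of(p,'bay_mouth')])
"
```

```text
[464.27207184 233.68276615 231.67403765] [0.35709002 0.93406435 0.00324108]
0.93 [15.5, 215.3, 183.9, 330.1] 5079 [495.3 -43.8] [ 97.3 126.2] 24.1
[(0.91, array([507.8007805, -37.9736229,  75.       ]))]
```

The wrist view shows the orange tray at (318,178) with its fin running along the image column, the red, turquoise and purple look-alikes around it, and the dock at lower left. Next I descend halfway and align yaw.

```bash
python3 -m crank '[[0.05,0.1,-0.6,0.6],[0.05,0.1,-1.3,1.3],[0.05,0.1,-2,1.3],[0.05,0.1,-2.3,1.3],[0.05,0.1,-2.3,1.3],[0.05,0.1,-2.3,1.3]]'; python3 -c "
from h import *
from scipy.spatial.transform import Rotation as R
for i in range(2):
    p=read_camera('wrist');s=get_state();x=R.from_rotvec(s['ee_rot']).as_matrix()[:,0];print(s['eef_pos'],np.degrees(np.arctan2(x[1],x[0])))
save(p,'w2.png')
X=cloud(p)
P=X.reshape(-1,3);c=p['color'].reshape(-1,3).astype(int)
k=(np.hypot(P[:,0]-465,P[:,1]-234)<45)
for a,b in ((52,62),(92,102)):
    S=P[k&(P[:,2]>a)&(P[:,2]<b)]
    if len(S)>10:
        r=cv2.minAreaRect(S[:,:2].astype(np.float32)); print('  z',a,b,len(S),S.mean(0).round(1),np.round(r[0],1),np.round(r[1],1),round(r[2],1))
"
```

```text
time: 4.9
eef_pos: [464.4, 232.1, 139.0]
ee_rot: [-2.469, -1.942, 0.003]
wrist_force: [0.2, -0.2, -0.3]
opening: 85.4
[465.25623218 232.57824056 139.93836462] 76.39648175312637
[465.70948597 232.93487317 140.45712225] 76.42250354953168
  z 52 62 4317 [461.2 233.6  58.4] [464.8 232.5] [55.8 56.1] 78.2
  z 92 102 1415 [463.3 233.   97.8] [464.6 232.6] [15.3 39.6] 78.3
```

View pics/w2.png

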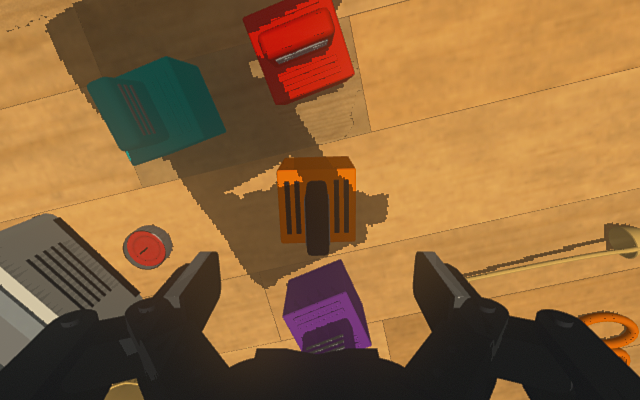

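The tray is centred under the open jaws at (317,205). I'll descend, grip and check.

```bash
python3 -m crank '[[0,0,-0.6,0.3],[0,0,-1.2,0.3],[0,0,-1.7,0.3],[0,0,-1.9,0.3],[0,0,-1.9,0.3]]'; python3 -m crank '[[0,0,0,0],[0,0,0,0],[0,0,0,0],[0,0,0,0],[0,0,0,0],[0,0,0,0],[0,0,0,0],[0,0,0,0]]' 0 50; python3 -m crank '[[0,0,0,0],[0,0,0.3,0],[0,0,0.6,0],[0,0,0.6,0]]'; python3 -c "
from h import *
p=read_camera('side');save(p,'s3.png',(200,170,400,350),3)"
```

```text
time: 5.42
eef_pos: [464.5, 233.2, 62.8]
ee_rot: [-2.436, -1.983, 0.002]
wrist_force: [-0.2, 0.3, -0.0]
opening: 85.2
time: 6.08
eef_pos: [465.0, 233.6, 63.8]
ee_rot: [2.436, 1.983, 0.001]
wrist_force: [-1.2, -1.5, 5.6]
opening: 13.6
time: 6.42
eef_pos: [465.6, 233.8, 88.4]
ee_rot: [2.435, 1.983, 0.004]
wrist_force: [0.2, -0.2, -2.5]
opening: 13.2
```

View pics/s3.png

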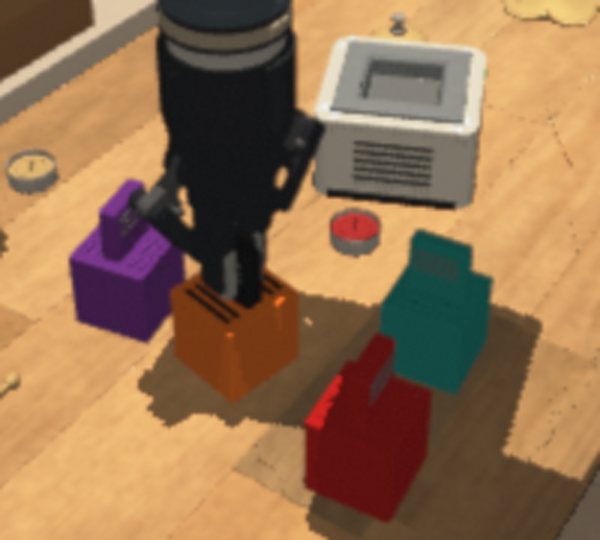

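The tray is held upright and clear. I'll lift it and move toward the dock, and stop short for one clear wrist look at the bay.

```bash
python3 -m crank '[[0,0,0.8,0],[0,0,1.7,0],[0,0,2.6,0],[0,-0.7,2.8,0],[0,-1.5,2.8,0],[0,-2.2,2.8,0],[0,-2.5,2.8,0],[0,-2.5,2.8,0]]'; python3 -m crank '[[0,0,0,0],[0,0,0,0]]'; cat > look.py <<'E'
from h import *
import sys
from scipy.spatial.transform import Rotation as R
p=read_camera('wrist');s=get_state();x=R.from_rotvec(s['ee_rot']).as_matrix()[:,0];print(s['eef_pos'],np.degrees(np.arctan2(x[1],x[0])),s['wrist_force'])
save(p,sys.argv[1]); X=cloud(p)
for m in masks_of(p,'dock')[:1]:
    M=cv2.dilate(m['mask'].astype(np.uint8),np.ones((5,5)))>0
    P=X[M];P=P[~np.isnan(P[:,0])]
    P=P[np.hypot(P[:,0]-508,P[:,1]+37)<110]
    S=P[(P[:,2]>72)&(P[:,2]<78)]
    r=cv2.minAreaRect(S[:,:2].astype(np.float32)); print('rim',m['conf'],m['extent'],len(S),np.round(r[0],1),np.round(r[1],1),round(r[2],1))
    S=P[(P[:,2]>55)&(P[:,2]<63)&(np.hypot(P[:,0]-508,P[:,1]+37)<45)]
    r=cv2.minAreaRect(S[:,:2].astype(np.float32)); print('plate',len(S),np.round(r[0],1),np.round(r[1],1),round(r[2],1))
print([(m['conf'],ray(p,m['pixel'],75)) for m in tip_of(p,'bay_mouth')])
E
python3 look.py w4.png
```

```text
time: 7.13
eef_pos: [464.1, 131.2, 198.4]
ee_rot: [-2.439, -1.979, 0.003]
wrist_force: [-1.0, -0.1, -2.2]
opening: 13.3
time: 7.3
eef_pos: [464.5, 133.9, 198.7]
ee_rot: [-2.435, -1.983, 0.001]
wrist_force: [-0.1, -0.1, -1.9]
opening: 13.7
[464.50461335 134.21332881 198.77196116] 78.34983708062154 [-0.30088326  0.32119086 -1.54411485]
rim 0.71 [49.5, 171.7, 251.1, 335.5] 9095 [505.9 -39.3] [120.1 125.1] 24.4
plate 2946 [509.9 -43.1] [59.5 52.5] 25.0
[(0.96, array([508.50783626, -39.95729797,  75.        ])), (0.68, array([500.04935606, -28.20841387,  75.        ]))]
```

View pics/w4.png

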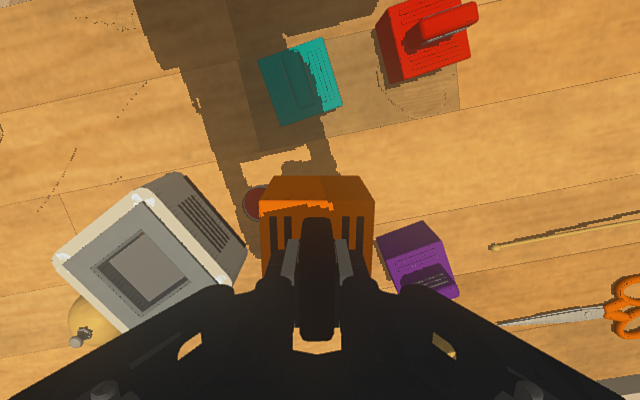

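The wrist view shows the bay clearly at about (143,268), with the bell at (85,325) behind the dock. I'll fit the bay's hole edges in the dock frame, and also the held tray's pose relative to the gripper.

```bash
cat > fit.py <<'E'
from h import *
from scipy.spatial.transform import Rotation as R
p=read_camera('wrist');X=cloud(p);P=X.reshape(-1,3);P=P[~np.isnan(P[:,0])]
a=np.radians(24.4);ex=np.array([np.cos(a),np.sin(a)]);ey=np.array([-np.sin(a),np.cos(a)])
c=np.array([507.6,-38.2])
D=P[:,:2]-c;U=D@ex;V=D@ey;Z=P[:,2]
rim=(Z>73)&(Z<78)
for nm,A,B in(('ex',U,V),('ey',V,U)):
    lo=[];hi=[];ol=[];oh=[]
    for b in range(-20,21,2):
        k=rim&(abs(B-b)<1.2)&(abs(A)<75);q=A[k]
        n=q[q<0];m=q[q>0]
        if len(n):lo.append(n.max());ol.append(n.min())
        if len(m):hi.append(m.min());oh.append(m.max())
    f=lambda l:(np.round(np.median(l),1),np.round(np.polyfit(range(len(l)),l,1)[0]/2,3),len(l)) if len(l)>2 else None
    print(nm,'inner',f(lo),f(hi),'outer',f(ol),f(oh))
s=get_state();t=s['eef_pos'];print(t)
# held tray deck
dz=P[:,2]-(t[2]-63.5)
k=(np.hypot(P[:,0]-t[0],P[:,1]-t[1])<45)&(dz>54)&(dz<61)
S=P[k];r=cv2.minAreaRect(S[:,:2].astype(np.float32));print('deck',len(S),np.median(dz[k]),np.round(r[0],1),np.round(r[1],1),r[2])
E
python3 fit.py
```

```text
ex inner (np.float64(-30.3), np.float64(0.004), 21) (np.float64(30.1), np.float64(-0.007), 21) outer (np.float64(-60.2), np.float64(-0.026), 21) (np.float64(40.5), np.float64(0.095), 21)
ey inner (np.float64(-29.8), np.float64(0.015), 21) (np.float64(30.2), np.float64(0.005), 21) outer (np.float64(-57.5), np.float64(0.008), 21) (np.float64(60.7), np.float64(-0.005), 21)
[464.61557275 134.34554623 199.03295307]
deck 5007 58.112861643746726 [457.2 135.6] [56.2 41.3] 78.55987548828125
```

The bay centre comes out at (507.5,-38.0) at 24.4°, and the tray deck centre matches the TCP. I'll move above the bay with a −9 unit turn.

```bash
python3 -m crank '[[0.15,-0.6,0,-1.1],[0.3,-1.2,0,-2.2],[0.45,-1.8,0,-3.3],[0.6,-2.4,0,-4.4],[0.75,-3,0,-5.5],[0.9,-3.6,0,-6.6],[1.05,-4.1,0,-7.7],[1.08,-4.3,0,-8.8]]';python3 -m crank '[[0,0,-0.3,-0.2],[0,0,-0.6,-0.2],[0,0,-0.8,-0.2],[0,0,-0.8,-0.2],[0,0,-0.8,-0.2]]'; cat > chk.py <<'E'
from h import *
import sys
from scipy.spatial.transform import Rotation as R
for i in range(2):
    p=read_camera('wrist')
s=get_state();x=R.from_rotvec(s['ee_rot']).as_matrix();print(s['eef_pos'],np.degrees(np.arctan2(x[1,0],x[0,0])),x[:,2],s['wrist_force'])
save(p,sys.argv[1]);P=cloud(p).reshape(-1,3);P=P[~np.isnan(P[:,0])];t=s['eef_pos']
dz=P[:,2]-(t[2]-63.5)
k=(np.hypot(P[:,0]-t[0],P[:,1]-t[1])<45)&(dz>54)&(dz<61)
S=P[k];r=cv2.minAreaRect(S[:,:2].astype(np.float32));print('deck',len(S),np.median(dz[k]),np.round(r[0],1),np.round(r[1],1),r[2])
# lateral centring: deck extents in dock frame rel. bay centre
a=np.radians(24.4);e=np.array([[np.cos(a),np.sin(a)],[-np.sin(a),np.cos(a)]])
q=(S[:,:2]-[507.5,-38.0])@e.T;print('deck in bay frame',np.percentile(q,[.5,99.5],axis=0).round(1))
q=read_camera('side');save(q,'side_'+sys.argv[1],(260,140,410,260),5)
E
python3 chk.py w5.png
```

```text
time: 8.17
eef_pos: [509.8, -40.8, 199.4]
ee_rot: [3.064, 0.683, 0.003]
wrist_force: [-0.4, 0.4, -1.1]
opening: 13.6
time: 8.58
eef_pos: [507.7, -37.9, 166.9]
ee_rot: [-3.07, -0.663, 0.002]
wrist_force: [0.9, 0.4, -1.8]
opening: 13.5
[508.42246729 -38.20775588 167.70442839] 24.358391245382848 [ 8.60864472e-04 -2.47811829e-04 -9.99999599e-01] [-0.11578798  0.32094355 -1.40621149]
deck 5002 57.90830846239804 [504.5 -32.3] [56.4 41.6] 24.53110122680664
deck in bay frame [[-28.  -11. ]
 [ 27.4  27. ]]
```

View pics/side_w5.png

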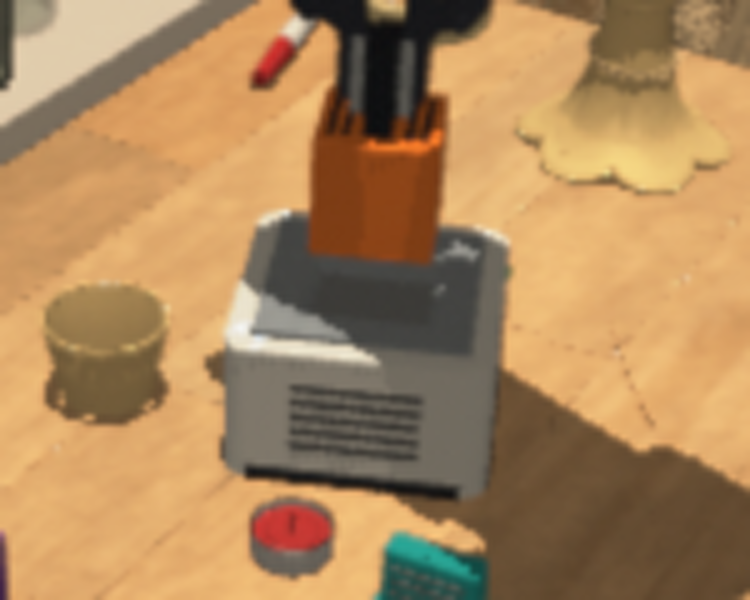

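View pics/w5.png

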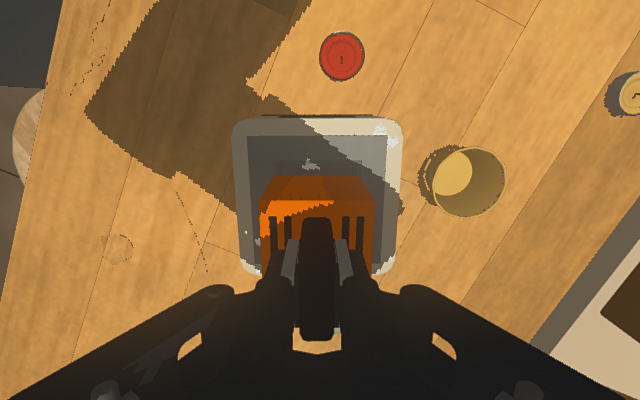

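The tray is centred above the bay to within about 1 mm: side view tray at (375,185), bay at (375,300). I'll lower it gently to the chamfer.

```bash
python3 -m crank '[[-0.005,0.015,-0.2,0],[-0.005,0.015,-0.4,0],[-0.005,0.015,-0.55,0],[-0.005,0.015,-0.6,0],[-0.005,0.015,-0.65,0],[-0.005,0.015,-0.7,0],[-0.005,0.015,-0.75,0],[-0.005,0.015,-0.75,0]]'; python3 -c "
from h import *
print(get_state()['wrist_force'])"
```

```text
time: 9.4
eef_pos: [507.7, -37.9, 137.0]
ee_rot: [-3.071, -0.661, 0.001]
wrist_force: [-0.2, 0.1, -1.0]
opening: 13.6
[-0.19258585  0.14246631 -0.95884737]
```

Underside is at about 74 mm with no contact force. I'll continue in small steps.

```bash
python3 -m crank '[[0,0,-0.03,0],[0,0,-0.06,0],[0,0,-0.09,0],[0,0,-0.12,0],[0,0,-0.15,0],[0,0,-0.15,0]]'; python3 -m crank '[[0,0,-0.03,0],[0,0,-0.06,0],[0,0,-0.09,0],[0,0,-0.12,0],[0,0,-0.12,0]]'; 
```

```text
time: 9.9
eef_pos: [507.6, -37.8, 131.1]
ee_rot: [-3.071, -0.662, 0.001]
wrist_force: [1.0, 0.6, -1.4]
opening: 13.5
time: 10.32
eef_pos: [507.6, -37.9, 126.2]
ee_rot: [-3.071, -0.661, 0.001]
wrist_force: [-0.3, 0.4, -2.1]
opening: 13.2
```

```bash
for i in 1; do python3 -m crank '[[0,0,-0.03,0],[0,0,-0.06,0],[0,0,-0.09,0],[0,0,-0.12,0],[0,0,-0.12,0]]'; done; python3 -m crank '[[0,0,-0.03,0],[0,0,-0.06,0],[0,0,-0.09,0],[0,0,-0.12,0],[0,0,-0.12,0]]'; python3 chk.py w6.png
```

```text
time: 10.73
eef_pos: [507.8, -37.9, 122.1]
ee_rot: [3.071, 0.662, 0.0]
wrist_force: [-1.8, 0.1, 5.2]
opening: 13.0
time: 11.15
eef_pos: [507.8, -37.9, 117.5]
ee_rot: [3.071, 0.662, 0.0]
wrist_force: [-1.8, 0.5, 4.9]
opening: 13.5
[507.8136187  -37.90502548 117.54375504] 24.31709069208438 [ 3.90875502e-04 -2.04430341e-04 -9.99999903e-01] [-2.81220564  0.29711425  6.48576412]
deck 5004 58.179666447398205 [504.2 -32.3] [56.2 41.8] 24.369298934936523
deck in bay frame [[-28.3 -10.8]
 [ 27.   27.3]]
```

View pics/side_w6.png

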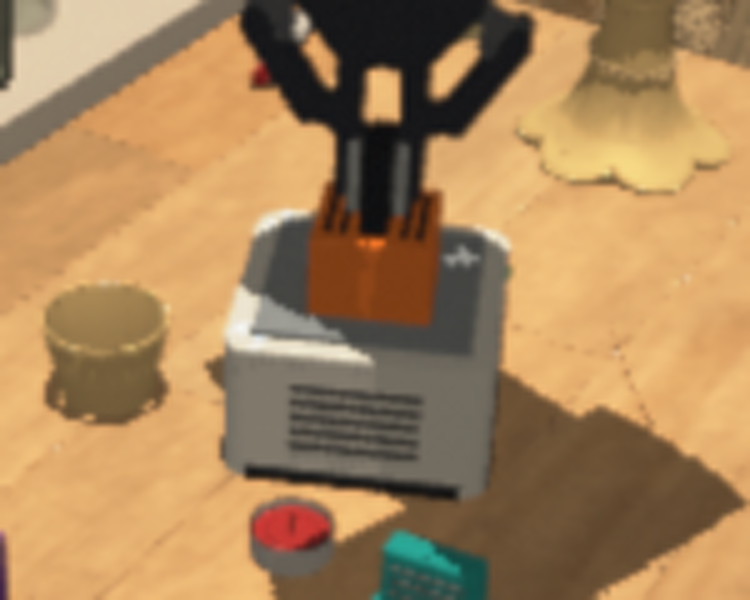

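The tray is upright in the bay and on the sprung plate, with a slight side force of about 2 N, so I nudge −x. I'll press to 19 mm depth, then make fine steps.

```bash
python3 -m crank '[[-0.015,0,-0.05,0],[-0.015,0,-0.1,0],[-0.015,0,-0.15,0],[-0.015,0,-0.2,0],[-0.015,0,-0.25,0],[-0.015,0,-0.3,0],[-0.015,0,-0.34,0],[-0.015,0,-0.34,0]]'; python3 -m crank '[[0,0,-0.01,0],[0,0,-0.02,0],[0,0,-0.03,0],[0,0,-0.03,0]]'; python3 -m crank '[[0,0,-0.01,0],[0,0,-0.02,0],[0,0,-0.03,0],[0,0,-0.03,0]]'
```

```text
time: 11.97
eef_pos: [507.7, -37.9, 104.1]
ee_rot: [3.071, 0.661, 0.002]
wrist_force: [-1.7, 0.0, 8.0]
opening: 13.2
time: 12.3
eef_pos: [507.7, -37.9, 103.1]
ee_rot: [3.071, 0.661, 0.002]
wrist_force: [-1.7, 0.8, 7.3]
opening: 13.2
time: 12.63
eef_pos: [507.7, -37.9, 102.0]
ee_rot: [3.07, 0.661, 0.002]
wrist_force: [-1.5, 0.8, 8.2]
opening: 13.3
```

```bash
python3 -m crank '[[0,0,-0.008,0],[0,0,-0.015,0],[0,0,-0.015,0]]'
```

```text
time: 12.88
eef_pos: [507.7, -37.9, 101.4]
ee_rot: [3.071, 0.661, 0.002]
wrist_force: [-1.8, 1.2, 7.3]
opening: 13.5
```

```bash
python3 -c "
from h import *
print(get_state()['wrist_force'],get_state()['eef_pos'])"
```

```text
[-1.80123359  1.21627044  7.30041998] [507.70579775 -37.9182004  101.36998819]
```

```bash
python3 -m crank '[[0,0,-0.008,0],[0,0,-0.015,0],[0,0,-0.015,0]]'
```

```text
time: 13.13
eef_pos: [507.7, -37.9, 100.8]
ee_rot: [3.07, 0.661, 0.002]
wrist_force: [-1.6, -0.2, 8.4]
opening: 13.1
```

```bash
python3 -m crank '[[0,0,-0.008,0],[0,0,-0.015,0],[0,0,-0.015,0]]'
```

```text
time: 13.38
eef_pos: [507.7, -37.9, 100.2]
ee_rot: [3.071, 0.661, 0.002]
wrist_force: [-1.1, 0.0, 8.8]
opening: 13.3
```

```bash
python3 -m crank '[[0,0,-0.008,0],[0,0,-0.015,0],[0,0,-0.015,0]]'
```

```text
time: 13.63
eef_pos: [507.7, -37.9, 99.6]
ee_rot: [3.07, 0.661, 0.002]
wrist_force: [-0.4, 1.6, 8.5]
opening: 12.9
```

```bash
python3 -m crank '[[0,0,-0.008,0],[0,0,-0.015,0],[0,0,-0.015,0]]'
```

```text
time: 13.88
eef_pos: [507.7, -37.9, 99.0]
ee_rot: [3.071, 0.661, 0.002]
wrist_force: [-0.8, 0.7, 8.2]
opening: 13.5
```

```bash
python3 -m crank '[[0,0,-0.008,0],[0,0,-0.015,0],[0,0,-0.015,0]]'
```

```text
time: 14.13
eef_pos: [507.7, -37.9, 98.4]
ee_rot: [3.07, 0.661, 0.002]
wrist_force: [-2.1, 0.1, 9.5]
opening: 13.4
```

```bash
python3 -m crank '[[0,0,-0.008,0],[0,0,-0.015,0],[0,0,-0.015,0]]'
```

```text
time: 14.38
eef_pos: [507.7, -37.9, 97.8]
ee_rot: [3.07, 0.661, 0.002]
wrist_force: [-1.8, 0.8, 8.4]
opening: 13.2
```

```bash
python3 -m crank '[[0,0,-0.008,0],[0,0,-0.015,0],[0,0,-0.015,0]]'
```

```text
time: 14.63
eef_pos: [507.7, -37.9, 97.3]
ee_rot: [3.07, 0.661, 0.002]
wrist_force: [-1.3, 0.5, 8.5]
opening: 13.7
```

```bash
python3 -m crank '[[0,0,-0.008,0],[0,0,-0.015,0],[0,0,-0.015,0]]'
```

```text
time: 14.88
eef_pos: [507.7, -37.9, 96.6]
ee_rot: [3.071, 0.661, 0.002]
wrist_force: [-1.9, 1.0, 8.3]
opening: 13.4
```

```bash
python3 -m crank '[[0,0,-0.008,0],[0,0,-0.015,0],[0,0,-0.015,0]]'
```

```text
time: 15.13
eef_pos: [507.7, -37.9, 96.0]
ee_rot: [3.07, 0.661, 0.002]
wrist_force: [-1.8, 0.3, 8.5]
opening: 13.3
```

```bash
python3 -m crank '[[0,0,-0.008,0],[0,0,-0.015,0],[0,0,-0.015,0]]'
```

```text
time: 15.38
eef_pos: [507.7, -37.9, 95.4]
ee_rot: [3.07, 0.661, 0.002]
wrist_force: [-2.4, -0.4, 8.3]
opening: 12.8
```

```bash
python3 -m crank '[[0,0,-0.008,0],[0,0,-0.015,0],[0,0,-0.015,0]]'
```

```text
time: 15.63
eef_pos: [507.7, -37.9, 94.8]
ee_rot: [3.071, 0.661, 0.002]
wrist_force: [-1.2, -0.0, 8.4]
opening: 13.2
```

```bash
python3 -m crank '[[0,0,-0.008,0],[0,0,-0.015,0],[0,0,-0.015,0]]'
```

```text
time: 15.88
eef_pos: [507.7, -37.9, 94.2]
ee_rot: [3.07, 0.661, 0.002]
wrist_force: [-2.0, 0.9, 8.9]
opening: 13.3
```

```bash
python3 -m crank '[[0,0,-0.008,0],[0,0,-0.015,0],[0,0,-0.015,0]]'; python3 chk.py w7.png
```

```text
time: 16.13
eef_pos: [507.7, -37.9, 93.6]
ee_rot: [3.07, 0.661, 0.002]
wrist_force: [-2.1, 0.5, 8.4]
opening: 13.3
[507.731708   -37.93005116  93.6537085 ] 24.30954301999878 [ 1.69139604e-03 -3.47849056e-04 -9.99998509e-01] [-1.78547203  0.50780717  8.47199675]
deck 5001 58.21715253486367 [504.1 -32.3] [56.2 41.8] 24.720260620117188
deck in bay frame [[-28.4 -10.6]
 [ 27.   27.3]]
```

No slip in the grip (deck still 58 mm). I'll keep going.

```bash
python3 -m crank '[[0,0,-0.008,0],[0,0,-0.015,0],[0,0,-0.015,0]]'
```

```text
time: 16.53
eef_pos: [507.7, -37.9, 93.1]
ee_rot: [3.07, 0.661, 0.002]
wrist_force: [-1.2, -0.0, 8.7]
opening: 13.6
```

```bash
python3 -m crank '[[0,0,-0.008,0],[0,0,-0.015,0],[0,0,-0.015,0]]'
```

```text
time: 16.78
eef_pos: [507.7, -37.9, 92.5]
ee_rot: [3.07, 0.661, 0.002]
wrist_force: [-2.5, 0.2, 8.4]
opening: 13.1
```

```bash
python3 -m crank '[[0,0,-0.008,0],[0,0,-0.015,0],[0,0,-0.015,0]]'
```

```text
time: 17.03
eef_pos: [507.7, -37.9, 92.0]
ee_rot: [3.07, 0.661, 0.002]
wrist_force: [-1.2, 0.6, 10.0]
opening: 13.4
```

```bash
python3 -m crank '[[0,0,-0.008,0],[0,0,-0.015,0],[0,0,-0.015,0]]'
```

```text
time: 17.28
eef_pos: [507.8, -38.0, 91.6]
ee_rot: [3.07, 0.661, 0.003]
wrist_force: [-1.3, 0.7, 11.9]
opening: 13.4
```

The force is rising (about 13 N contact). I'll take half steps.

```bash
python3 -m crank '[[0,0,-0.004,0],[0,0,-0.008,0],[0,0,-0.008,0]]'; python3 -c "
from h import *
read_camera('side')
print(get_state()['wrist_force'],get_state()['eef_pos'])"
```

```text
time: 17.53
eef_pos: [507.8, -37.9, 91.4]
ee_rot: [3.07, 0.661, 0.003]
wrist_force: [-2.0, 0.7, 11.4]
opening: 13.6
[-1.90134968  0.44423926 12.95510297] [507.74404994 -37.95541132  91.40467314]
```

```bash
python3 -m crank '[[0,0,-0.004,0],[0,0,-0.008,0],[0,0,-0.008,0]]'; python3 -c "
from h import *
read_camera('side')
print(get_state()['wrist_force'],get_state()['eef_pos'])"
```

```text
time: 17.83
eef_pos: [507.8, -38.0, 91.2]
ee_rot: [3.07, 0.661, 0.003]
wrist_force: [-2.9, 0.2, 13.1]
opening: 13.5
[-2.48909097  0.584643   13.67146868] [507.7806604  -37.99028715  91.23534651]
```

```bash
python3 -m crank '[[0,0,-0.004,0],[0,0,-0.008,0],[0,0,-0.008,0]]'; python3 -c "
from h import *
read_camera('side')
print(get_state()['wrist_force'],get_state()['eef_pos'])"
```

```text
time: 18.13
eef_pos: [507.8, -38.0, 91.0]
ee_rot: [3.07, 0.661, 0.003]
wrist_force: [-2.3, 1.3, 15.4]
opening: 13.7
[-3.21946109  0.51359197 14.37847152] [507.7600125  -37.96157333  91.05139992]
```

The buffer is reached (about 16.5 N contact). I'll ease up with the tray held and watch whether the latch takes the load.

```bash
python3 -m crank '[[0,0,0.02,0],[0,0,0.05,0],[0,0,0.08,0],[0,0,0.1,0],[0,0,0.1,0]]';  python3 -m crank '[[0,0,0.01,0],[0,0,0.02,0],[0,0,0.03,0],[0,0,0.03,0]]'
```

```text
time: 18.6
eef_pos: [507.7, -37.9, 94.5]
ee_rot: [3.07, 0.661, 0.003]
wrist_force: [-1.4, 1.8, 9.5]
opening: 13.2
time: 18.93
eef_pos: [507.7, -37.9, 95.6]
ee_rot: [3.07, 0.661, 0.003]
wrist_force: [-1.1, 0.1, 8.7]
opening: 13.4
```

```bash
python3 -m crank '[[0,0,0.01,0],[0,0,0.02,0],[0,0,0.03,0],[0,0,0.03,0]]'
```

```text
time: 19.27
eef_pos: [507.7, -37.9, 96.7]
ee_rot: [3.071, 0.661, 0.002]
wrist_force: [-2.3, 0.9, 8.0]
opening: 13.9
```

```bash
python3 -m crank '[[0,0,0.01,0],[0,0,0.02,0],[0,0,0.03,0],[0,0,0.03,0]]'
```

```text
time: 19.6
eef_pos: [507.7, -37.9, 97.4]
ee_rot: [3.071, 0.661, 0.002]
wrist_force: [-0.5, 1.0, 6.0]
opening: 13.3
```

The force is dropping and position lagging, so the latch is taking the load at about 6.5 mm up. A small further step will bring it near zero before I open.

```bash
python3 -m crank '[[0,0,0.008,0],[0,0,0.015,0],[0,0,0.015,0]]'
```

```text
time: 19.85
eef_pos: [507.7, -37.9, 97.5]
ee_rot: [3.071, 0.661, 0.002]
wrist_force: [1.1, 0.4, 3.7]
opening: 13.6
```

Latched. Releasing now.

```bash
python3 -m crank '[[0,0,0,0],[0,0,0,0],[0,0,0,0],[0,0,0,0],[0,0,0,0],[0,0,0,0]]' 0.7; python3 -m crank '[[0,0,0.3,0],[0,0,0.8,0],[0,0,1.5,0],[0,0,2.2,0],[0,0,2.9,0],[0,0,3,0],[0,0,3,0],[0,0,3,0]]'; python3 - <<'E'
from h import *
p=read_camera('wrist');save(p,'w8.png');X=cloud(p);P=X.reshape(-1,3);P=P[~np.isnan(P[:,0])]
a=np.radians(24.4);e=np.array([[np.cos(a),np.sin(a)],[-np.sin(a),np.cos(a)]])
q=(P[:,:2]-[507.5,-38.0])@e.T;k=(abs(q)<40).all(1)
h,b=np.histogram(P[k,2],np.arange(60,150,2));print([(int(z),int(n)) for z,n in zip(b,h) if n>80])
c=(P[k,2]>80)
S=P[k][c];Q=q[k][c]
S2=(S[:,2]>np.percentile(S[:,2],99)-3); print('fin top z',np.percentile(S[:,2],99),np.percentile(Q[S2],[1,99],axis=0))
print(get_state()['wrist_force'])
q=read_camera('side');save(q,'s8.png',(230,140,390,260),5)
X=cloud(q);P=X.reshape(-1,3);P=P[~np.isnan(P[:,0])]
k=(np.hypot(P[:,0]-509,P[:,1]+35)<40)&(P[:,2]>76)&(P[:,2]<160);h,b=np.histogram(P[k,2],np.arange(76,160,2));print([(int(z),int(n)) for z,n in zip(b,h) if n>8])
E
```

```text
time: 20.35
eef_pos: [507.1, -37.9, 97.2]
ee_rot: [-3.071, -0.662, 0.0]
wrist_force: [-0.3, -0.8, -0.3]
opening: 59.9
time: 21.02
eef_pos: [506.7, -37.8, 217.0]
ee_rot: [-3.071, -0.662, 0.001]
wrist_force: [-0.4, 0.1, -0.1]
opening: 59.6
[(72, 281), (74, 2233), (76, 560), (90, 882), (92, 2176), (94, 81), (130, 434), (132, 462)]
fin top z 313.6777550903409 [[-23.82083057  18.46985463]
 [ 21.04939029  21.43182484]]
[ 0.14923948  0.42893112 -0.13901242]
[(76, 35), (78, 20), (80, 15), (82, 24), (84, 20), (86, 15), (88, 19), (90, 87), (92, 161), (94, 16), (118, 10), (124, 11), (130, 30), (132, 23)]
```

View pics/s8.png

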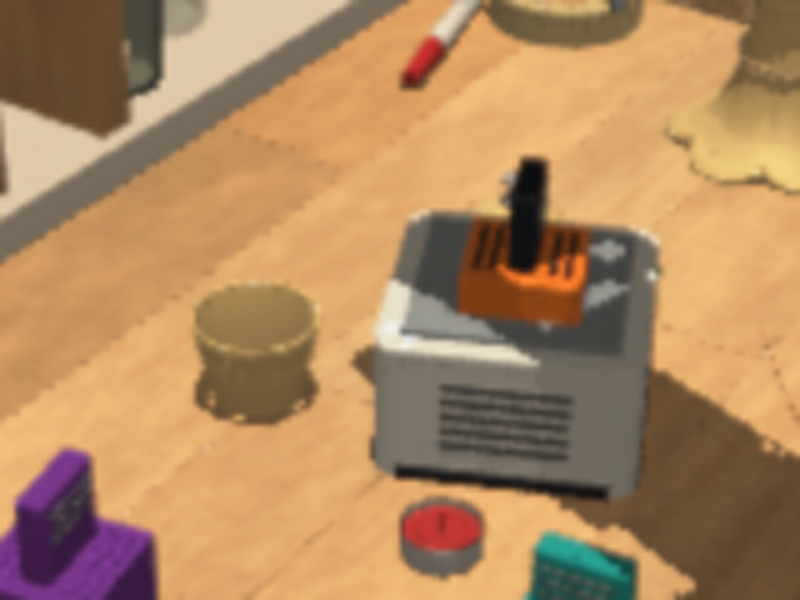

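View pics/w8.png

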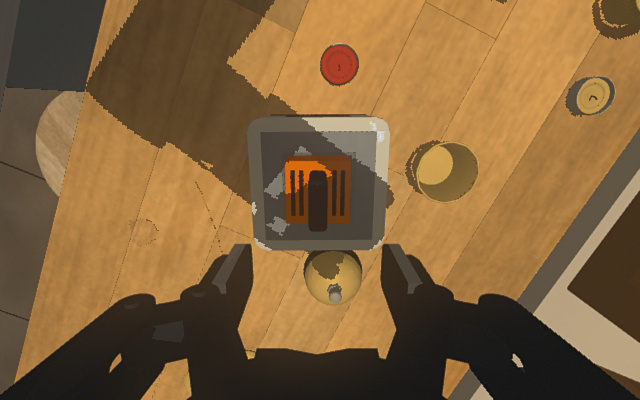

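The tray stays down by itself: side view deck at (525,265), wrist view (318,190). The deck is at 92 mm, so the underside is at about 34 mm, well below 48. One last stability and centring check.

```bash
python3 -m crank '[[0,0,0,0],[0,0,0,0],[0,0,0,0],[0,0,0,0],[0,0,0,0],[0,0,0,0],[0,0,0,0],[0,0,0,0]]'; python3 - <<'E'
from h import *
p=read_camera('wrist');X=cloud(p);P=X.reshape(-1,3);P=P[~np.isnan(P[:,0])]
k=(np.hypot(P[:,0]-508,P[:,1]+38)<45)
for a,b in((88,95),(128,136)):
    S=P[k&(P[:,2]>a)&(P[:,2]<b)];r=cv2.minAreaRect(S[:,:2].astype(np.float32));print(np.median(S[:,2]),r)
for t in('bell','brass_cup','tealight'):
    m=masks_of(p,t)[0];Q=X[m['mask']];print(t,np.nanpercentile(Q,[2,50,98],axis=0).round().tolist())
print(get_state()['wrist_force'],workorder.finish_job())
E
```

```text
time: 21.78
eef_pos: [507.2, -37.9, 217.4]
ee_rot: [3.071, 0.662, 0.0]
wrist_force: [-0.9, -0.0, 0.0]
opening: 59.7
92.44139825714623 ((506.81231689453125, -38.70526123046875), (56.23741912841797, 55.61158752441406), 24.384511947631836)
131.96727003806285 ((507.02850341796875, -38.58219909667969), (13.594006538391113, 39.43307113647461), 24.05306053161621)
bell [[541.0, -164.0, 6.0], [568.0, -132.0, 36.0], [600.0, -110.0, 61.0]]
brass_cup [[591.0, -7.0, 1.0], [631.0, 21.0, 22.0], [648.0, 49.0, 47.0]]
tealight [[464.0, 53.0, 8.0], [481.0, 71.0, 12.0], [498.0, 88.0, 16.0]]
the job is handed in; nothing more can be done
[-0.24468825 -0.32787419  0.39278051] None
```

I loaded the orange tray into the diffuser bay and pressed it until the latch caught. It stayed down after I let go, and the job is handed in at about 22 s of the 59 s allowed.

- **Pressing:** I never felt the click itself. I stopped on the rise to about 16.5 N at the rubber buffer, just short of the 17 N named as the sign and below the 22 N limit. Easing back up about 6.5 mm, the latch visibly took the load before I opened the fingers.
- **Latched position:** About 1.4 s after release the deck was at 92 mm and the fin top at 132 mm. That puts the underside at about 34 mm, within the required 22 to 48 mm.
- **Fit:** The tray sits within about 1 mm of the bay's centre and is level and aligned with it. The gripper was well clear and the wrist force about zero.
- **Bystanders:** The cup, tealight and bell measured within a few millimetres of their first estimates, except that the bell's visible patch was up to about 20 mm off. I put that down to a different viewing angle, since the arm never went near the bell. I did not check it separately.
- **Disagreements:** The side camera read positions about 2 to 3 mm off the wrist camera, so I used the wrist camera, which agreed with the gripper. A sideways force of about 2 N remained during the press, though I had shifted the tray slightly to relieve it.

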